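# Plug the purge stem into the weld fixture

## Robot

A 6-joint arm with a two-finger parallel gripper is mounted at the origin on the work surface. World frame = base frame: x ahead of the robot, y to its left, z up, the work surface at z = 0. Lengths are in mm, angles in rad, forces in N, time in s.
With the tool pointing down it reaches from about 300 to 775 mm from the base axis. Payload 14.6 kg.
Tool frame: the origin (TCP) lies midway between the tips of the shut fingers; the grasp point (between the pads) lies 19 mm behind it; x points along the fingers, z is the direction in which the jaws open and shut, and the axes are right-handed (so a half turn about x gives the same grasp; the last joint's range is limited). The gripper opens to 94 mm and grips with 3 to 60 N. Pads are 16 mm wide; open, the fingers measure 119 mm over their backs; the gripper's body (75 mm by 177 mm) begins 78 mm behind the grasp point.
Start: joints at [-1.345, 0.3, 1.521, -0, 1.321, -0.067], TCP at [158.742, -526.583, 183.446] pointing down, gripper open.
Joint ranges: [-3.03, 3.03], [-0.79, 2.21], [0.23, 2.52], [-1.04, 4.18], [0, 3.07], [-2.55, 2.55]. Speed limits (rad/s): [2.22, 2.22, 2.57, 3.14, 3.14, 3.14].

## Interface

Orientations are given as [roll, pitch, yaw] about the fixed x, y, z axes, in that order (R = Rz(yaw) Ry(pitch) Rx(roll)).
In Python, from cell import * gives the robot as it stands.
- The arm moves only by the tool play_rows, never from a script. Its argument "motion" is one flat list of numbers, 7 for each row, row after row: the turn, a rotation vector about the tool's x, y, z in rad, then the shift along the tool's x, y, z in m, then the closure, from -1 (fully open) to 1 (shut), so that 0 is half open. In form: [rx, ry, rz, x, y, z, fingers, rx, ry, rz, x, y, z, fingers, ...]. A call has 1 to 20 rows; each row shifts and turns the pose as measured when the row begins, along the tool's axes as they then stand; what a row does not reach is not made up. A row lasts 1/10 s, in which the tool goes at most 50 mm and 8.59 degrees, less where a joint would pass 70% of its speed; a pose out of reach is approached as far as the arm can. A call with a gripper value outside its range is refused whole. The fingers move at their own pace and stop on an object; "newtons" is the grip in N (left out, the last holds). Time passes only in rows, so rows that do not move let the fingers close. It gives the time, the measured TCP pose, the force and the opening at its end, in the units of the state.
- read_state(): the state, without advancing time (a new reading comes with each control period).
- camera(name): name is "scene" or "top"; returns (picture, depth): 480x640x3 uint8, blue, green, red; 480x640 float32, mm along the optical axis (not along the pixel's ray), 0 where there is no reading.
- camera_params(name): a dict with "fx", "fy", "cx", "cy" (pixels), "T" (4x4, takes a point from camera to world coordinates). Camera axes: x right, y down, z forward; pixel columns grow to the right and rows downward; lengths in mm; the calibration is good to about 2 mm. A picture is of the moment at which its call begins. camera_params takes no time and is no camera call.
- sign_off(): hands the job in, once; it reports no verdict.
Trained networks look in the newest picture that a camera, given by its name, has taken for a name from the list of things; names that differ only in an ending like _2 or _b are one class to them, and where a whole thing is asked for, a point or a joint stands for the part that bears it (a point fixed in the world has none). Each returns a list of dicts, best first, with "conf" (0 to 1); they miss things now and then, are a little off and sometimes report something else, mostly with a low value. They report only what shows in the picture. A call takes as long as a camera call. They do not tell look-alikes from the thing itself.
- masks_of(camera, name): "region" (480x640 bool, what is visible of it).
- place_of(camera, name): "at" ([x, y, z] in mm, in the coordinates of the camera as it stood for that picture, good to about 4 mm: a listed point, or the origin of a listed thing).
The state is a dict: "clock": time; "joints": joint angles; "qd": joint speeds; "effort": joint torques, N m; "eef_pos": TCP position; "eef_rot": TCP orientation; "wrist_force": force on the tool from outside, world axes, zero at the start; "moment": the same for the moment, N m; "finger_gap": finger opening in mm.
Only numpy, scipy, OpenCV 4.12 (cv2) and the standard library are available. Lean on these libraries where they do the work, as an engineer would, in place of code of your own. Each camera call takes 0.05 s, during which the arm holds its last target.

## Task

Take the blue-collared purge stem out of the wooden holder and push it, foot down, into the brass push-fit port on the weld fixture, on past the seal slowly, until it bottoms and the green tell-tale pin has sunk flush; do not force it further. Only once the stem is home, let go of it and swing the red-knobbed purge valve lever right over to its other side, and leave the black-collared stem, the round workpiece and the band clamp where they are.

Things in the scene. Friction and masses are not known exactly. Their poses are not given: they have to be found in the camera images.
- stem_grip (a point): Centre of the 22 mm wide, 40 mm long blue collar of the purge stem, a loose rigid stem of 85 to 155 g standing upright in a holder hole; z is up along it. Below the collar a steel tube 14 mm in diameter; its foot, tapered over the last 6 mm to 9 mm, is 95 mm below this point. Above it a brass head, 18 mm diameter, whose top is 35 mm above this point.
- stem_foot (a point): Centre of the flat underside of the purge stem's tube: the end that goes into the port; z is up along the stem.
- port_mouth (a point): Centre of the mouth of the upright brass push-fit port on the fixture plate, in the plane of its rim, 80 mm above the plate; z is up, x and y are the fixture's. The mouth is a funnel 26 mm wide that narrows over 8 mm to a straight bore of 17 mm. The port is strained by over 45 N of contact force from the stem, of which the jaws' squeeze is about 13 N: keep the push under 22 N.
- port_seal (a point): Centre of the seal inside the port, 16 mm below its mouth: four sprung rubber jaws. Driving the foot through takes about 8 to 15 N, then drags 2 to 5 N, which holds the tube where it is left. The seat, a pad, is set 24 to 54 mm below the mouth, different each time and not visible from outside; it yields with about 5 N for 5 mm and then stops dead (the bottom), so go in at 10 mm/s or less.
- telltale (a joint): How far the green tell-tale pin (11 mm diameter) has sunk, in m. The pin is joined to the seat: it stands 5 mm proud of a black housing (16 mm wide, 34 mm from the port axis on the fixture's +x side, its top 15 mm below the port's mouth) and reads 0 until the foot meets the seat, then sinks with it; flush, 0.005, when bottomed. It cannot be pressed by hand.
- valve (a joint): Purge valve lever angle in rad: 0 is shut (leaning 0.5 rad from vertical to the fixture's -x side), 1.0 is open (leaning 0.5 rad to the +x side). Starts at 0 to 0.12. Stays where it is left; about 1 N at the knob moves it.
- valve_tip (a point): Centre of the red ball knob, 26 mm diameter, on the valve lever, a 10 mm rod; it moves on an 80 mm arc in the fixture's x-z plane about a pivot 34 mm above the bench. The brass valve block under it, 70 x 50 x 25 mm, stands on the plate 160 mm to the -y side and 20 mm to the +x side of the port axis.
- fixture: The aluminium weld fixture plate, 220 (x) by 300 (y) by 12 mm, fixed to the bench; origin at the centre of its underside. It carries the port at x -20, y +75 mm and the valve at x 0, y -85 mm in its frame.
- holder: Wooden stem holder, fixed, 60 (x) by 150 (y) by 55 mm high; origin at the centre of its underside. Two 17 mm holes, 40 mm deep, at y +45 and -45 mm; the blue stem stands in one and the black one in the other, their feet 15 mm above the bench.
- blank_grip (a point): Centre of the black collar of the blanking stem, 22 mm diameter, the same size as the purge stem; stands in the other holder hole and stays there.
- work_center (a point): Centre of the loose round aluminium workpiece, 72 mm diameter and 45 mm high, standing on the fixture plate; stays there.
- clamp_center (a point): Centre of the loose stainless band clamp ring, 74 mm diameter and 30 mm high with a bolt lug on one side, lying on the bench; stays there.
- stem: The purge stem itself, origin at its foot (the same point as stem_foot).
Mind the look-alikes: they are no part of the job. What is meant by the part that bears work_center is not purple, and is the smaller of those in its own colour.

How it is judged:
By the outcome, as a careful person would: the job done as asked, in the order asked, and still so for the second after the job is handed in, with the robot touching nothing.
It also fails if it takes over 58 s, if anything falls off the work surface, if the arm or the gripper's body presses on something with over 40 N, if the wrist force passes 120 N, or if a joint passes its speed limit or range.

## Working session

There is one attempt and no reset: what is moved stays moved. The work goes in short steps, Python scripts to look and compute and a tool call to move; the robot and the scene stay as the last step left them, time stands still between calls to the robot, and variables do not carry over. Pictures are saved under pics/ and viewed, and the job is handed in when it is done.

Besides the shell and the picture viewer there is one more tool, called after ">>>" in YAML: its name, and indented under it one key for each argument. play_rows: Moves the arm, as the interface text tells. Its arguments: {"type":"object","properties":{"motion":{"type":"array","items":{"type":"number"}},"newtons":{"type":"number"}},"required":["motion"]}

```bash
ls; mkdir -p pics
cat > h.py <<'E'
from cell import *
import numpy as np, cv2
def w(cam,p):
    T=np.array(camera_params(cam)["T"]); return (T@np.r_[p,1])[:3]
def px2w(cam,u,v,d):
    c=camera_params(cam); return w(cam,[(u-c["cx"])*d/c["fx"],(v-c["cy"])*d/c["fy"],d])
def w2px(cam,p):
    c=camera_params(cam); q=np.linalg.inv(np.array(c["T"]))@np.r_[p,1]; return q[0]/q[2]*c["fx"]+c["cx"],q[1]/q[2]*c["fy"]+c["cy"]
E
python3 - <<'E'
from h import *
print(read_state())
for c in("scene","top"):
    i,d=camera(c); cv2.imwrite(f"pics/{c}0.png",i); np.savez(f"/tmp/{c}0.npz",i=i,d=d)
    print(c,np.round(camera_params(c)["T"],3).tolist(),camera_params(c)["fx"])
    for n in ["stem_grip","port_mouth","telltale","valve_tip","fixture","holder","blank_grip","work_center","clamp_center"]:
        try: print(n,[(round(r["conf"],2),np.round(w(c,r["at"])).tolist(),np.round(w2px(c,w(c,r["at"]))).tolist()) for r in place_of(c,n)])
        except Exception as e: print(n,e)
E
```

```text
pics
{'clock': 0.0, 'joints': array([-1.34460184e+00,  3.00498317e-01,  1.52161769e+00,  2.23713356e-05,
        1.32071011e+00, -6.65994678e-02]), 'qd': array([ 1.76537233e-03,  1.82609934e-03,  5.16541172e-04,  1.84985989e-03,
        1.38175521e-03, -3.04988898e-05]), 'effort': array([-1.57579752e-04, -5.31801081e+01, -3.52733588e+01,  7.08321878e-02,
        2.44654709e-02, -7.31837417e-05]), 'eef_pos': array([ 158.679857  , -526.29037692,  182.85593919]), 'eef_rot': array([3.05742778, 1.56956267, 1.77941986]), 'wrist_force': array([ 0.14383206,  0.44026466, -0.88594157]), 'moment': array([ 0.05981812,  0.04654878, -0.02850289]), 'finger_gap': 94.06622526979925}
scene [[-0.26, 0.813, -0.52, 1061.787], [0.965, 0.213, -0.15, 64.338], [-0.011, -0.541, -0.841, 812.57], [0.0, 0.0, 0.0, 1.0]] 456.0579033443913
stem_grip [(0.65, [528.0, -390.0, 109.0], [174.0, 175.0])]
port_mouth [(0.68, [541.0, 217.0, 91.0], [471.0, 248.0]), (0.32, [542.0, 213.0, 77.0], [467.0, 252.0])]
telltale it knows: blank_grip, clamp_center, fixture, holder, port_mouth, port_seal, stem, stem_foot, stem_grip, valv
[... 640 characters left out ...]
, [467.0, 283.0])]
port_mouth [(0.85, [534.0, 214.0, 96.0], [165.0, 283.0])]
telltale it knows: blank_grip, clamp_center, fixture, holder, port_mouth, port_seal, stem, stem_foot, stem_grip, valve_tip, work_center
valve_tip [(0.63, [552.0, 52.0, 106.0], [245.0, 273.0])]
fixture [(0.87, [568.0, 144.0, -0.0], [208.0, 268.0])]
holder [(0.64, [526.0, -392.0, 110.0], [466.0, 283.0])]
blank_grip [(0.61, [548.0, -306.0, 108.0], [423.0, 273.0])]
work_center [(0.98, [787.0, 232.0, 31.0], [166.0, 168.0]), (0.78, [776.0, -12.0, 18.0], [278.0, 173.0]), (0.68, [622.0, 160.0, 32.0], [198.0, 243.0]), (0.34, [549.0, -305.0, 114.0], [423.0, 272.0])]
clamp_center [(0.83, [735.0, -266.0, 16.0], [393.0, 191.0])]
```

View pics/scene0.png

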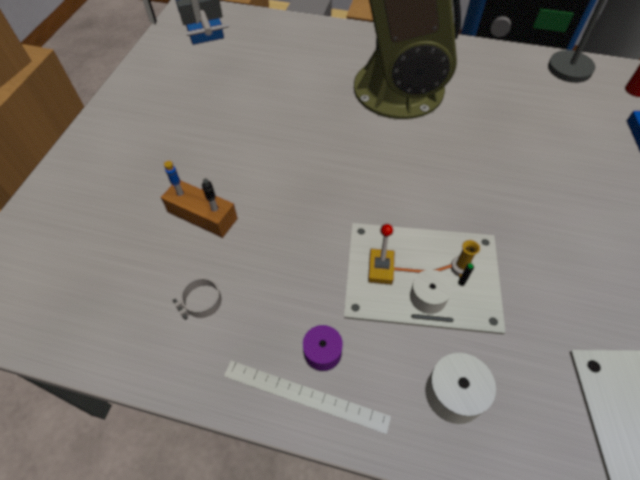

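View pics/top0.png

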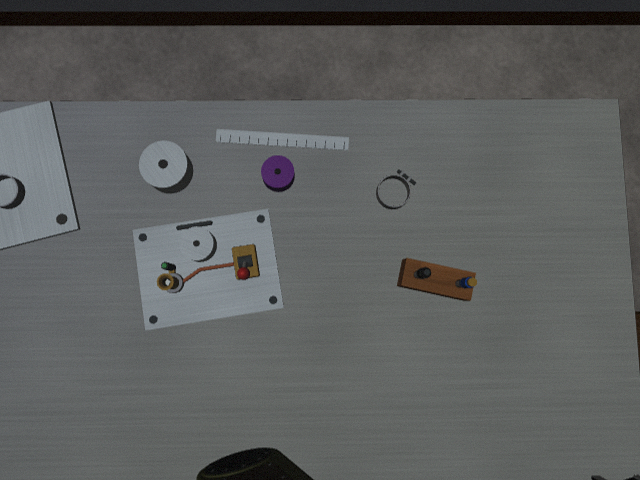

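The small white disc on the plate, at scene (431,290), is the workpiece. The other round parts are the large white disc on the bench (463,385) and the purple one (323,347), neither of which fits the description. The blue stem is at (172,175), the port at (469,252), the knob at (387,230) and the black stem at (209,190). I'll enlarge these areas and measure them.

Run:
```python
from h import *
from scipy.spatial.transform import Rotation as R
S=np.load("/tmp/scene0.npz");T=np.load("/tmp/top0.npz")
def crop(i,u,v,r=32): return cv2.resize(i[v-r:v+r,u-r:u+r],(400,300) if 0 else (390,390),interpolation=cv2.INTER_CUBIC)
s,t=S["i"],T["i"]
cv2.imwrite("pics/crop0.png",np.vstack([np.hstack([crop(s,190,190,40),crop(s,430,265,60)]),np.hstack([crop(t,445,275,40),crop(t,208,265,60)])])[:, :]) 
im=cv2.imread("pics/crop0.png"); cv2.imwrite("pics/crop0.png",cv2.resize(im,(600,600)))
st=read_state(); print(R.from_euler("xyz",st["eef_rot"]).as_matrix().round(3))
# plate from top: depth-based z
c=camera_params("top"); d=T["d"]; v,u=np.mgrid[:480,:640]
P=np.stack([(u-c["cx"])*d/c["fx"],(v-c["cy"])*d/c["fy"],d,np.ones_like(d)],-1)@np.array(c["T"]).T
np.save("/tmp/Pt.npy",P[...,:3])
z=P[...,2]
for uu,vv in [(330,250),(160,240),(200,300),(163,165),(420,290)]: print((uu,vv),P[vv,uu,:3].round(1))
g=cv2.cvtColor(t,cv2.COLOR_BGR2GRAY)
hsv=cv2.cvtColor(t,cv2.COLOR_BGR2HSV)
for nm,lo,hi in [("blue",(105,120,40),(130,255,255)),("red",(0,180,60),(5,255,255)),("green",(50,100,30),(90,255,255))]:
  for nme,im,cam,D in (("top",t,"top",d),("scene",s,"scene",S["d"])):
    h=cv2.cvtColor(im,cv2.COLOR_BGR2HSV); m=cv2.inRange(h,lo,hi)
    n,l,stt,cen=cv2.connectedComponentsWithStats(m)
    for k in range(1,n):
        if stt[k,4]>8:
            dd=np.median(D[l==k]); print(nm,nme,stt[k].tolist(),cen[k].round(1),px2w(cam,*cen[k],dd).round(1))
for n in ["fixture","holder","port_mouth"]:
    for cam in("top",):
        r=masks_of(cam,n)[0]["region"].astype(np.uint8)
        cs=max(cv2.findContours(r,0,2)[0],key=cv2.contourArea); b=cv2.boxPoints(cv2.minAreaRect(cs)); print(n,b.round(1).tolist())
```

```text
[[-0.     0.957  0.289]
 [ 0.     0.289 -0.957]
 [-1.    -0.    -0.   ]]
(330, 250) [ 605.7 -124.8    4. ]
(160, 240) [630.9 247.1  11.5]
(200, 300) [499.4 158.   14.7]
(163, 165) [784.4 229.4  66.3]
(420, 290) [ 514.9 -318.2   19.2]
blue top [460, 277, 11, 11, 53] [464.4 282.4] [ 526.8 -384.   126. ]
blue scene [466, 0, 20, 35, 330] [475.7  15.8] [-510.8  186.2  -59.9]
blue scene [567, 0, 29, 50, 260] [581.   23.5] [-498.9  509.8  -33. ]
blue scene [462, 13, 8, 21, 39] [465.5  23. ] [-757.9  175.2 -230.7]
blue scene [209, 18, 12, 8, 64] [214.2  21.5] [ -99.4 -567.5   49.2]
blue scene [187, 23, 15, 7, 85] [193.8  25.8] [ -64.1 -616.9   49.5]
blue scene [191, 30, 32, 13, 212] [206.6  36.5] [ -69.  -586.2   17.7]
blue scene [628, 111, 12, 37, 258] [635.2 125. ] [ 26.2 590.1  23.7]
blue scene [166, 168, 13, 17, 116] [173.  176.1] [ 537.2 -385.5  117.1]
red top [238, 268, 8, 11, 48] [241.7 272.6] [551.6  56.7 119.9]
red scene [632, 84, 8, 12, 49] [636.8  90.5] [-120.7  611.3   17.8]
red scene [382, 225, 10, 11, 88] [386.5 229.6] [559.3  56.4 117.8]
green top [162, 263, 5, 5, 22] [163.9 265.1] [571.  219.8  81.2]
green scene [534, 8, 40, 24, 688] [552.9  19.5] [-488.5  421.1  -26.3]
green scene [467, 263, 6, 7, 27] [469.6 266. ] [575.4 219.4  81.3]
fixture [[129.1999969482422, 229.39999389648438], [268.6000061035156, 207.39999389648438], [284.5, 308.0], [145.10000610351562, 330.0]]
holder [[395.70001220703125, 285.20001220703125], [402.1000061035156, 255.6999969482422], [476.29998779296875, 272.0], [469.79998779296875, 301.5]]
port_mouth [[129.6999969482422, 229.1999969482422], [268.1000061035156, 207.89999389648438], [283.5, 308.20001220703125], [145.1999969482422, 329.5]]
```

View pics/crop0.png

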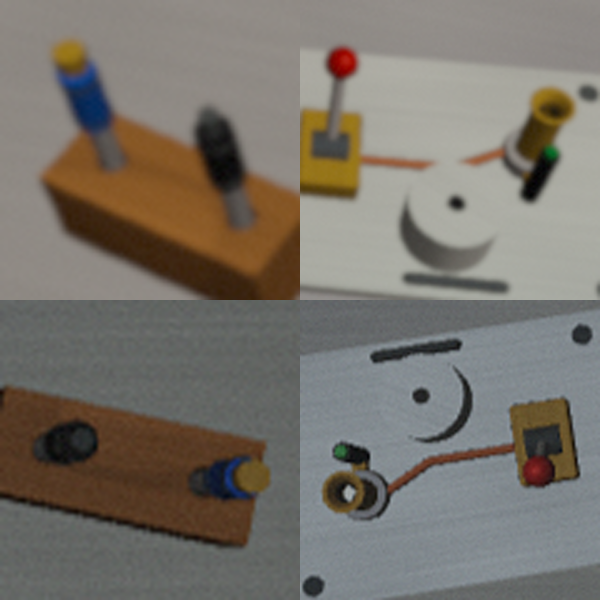

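```bash
cat >> h.py <<'E'
def ray(cam,u,v,z):
    o=px2w(cam,u,v,0.0); p=px2w(cam,u,v,1000.0); k=(z-o[2])/(p[2]-o[2]); return o+k*(p-o)
E
python3 - <<'E'
from h import *
pr=lambda *a:print(*a)
q=np.array([ray("top",u,v,12) for u,v in [(129.2,229.4),(268.6,207.4),(284.5,308),(145.1,330)]]); c=q.mean(0);print("fix",c.round(1),np.linalg.norm(q[0]-q[1]),np.linalg.norm(q[1]-q[2]))
y=(q[0]+q[3]-q[1]-q[2])/2; th=np.arctan2(-y[0],y[1]); print("yaw",th)
Rm=np.array([[np.cos(th),-np.sin(th)],[np.sin(th),np.cos(th)]])
for n,p in [("port",(-20,75)),("tell",(14,75)),("valve",(0,-85)),("knob0",(-38,-85)),("knob1",(38,-85))]: print(n,(c[:2]+Rm@p).round(1))
print("port px",ray("top",166.8,282.2,92).round(1),ray("scene",470.8,247.4,92).round(1))
print("tell px",ray("top",164.2,265.3,82).round(1),ray("scene",469.6,266,82).round(1))
print("stemtop",ray("top",472.5,281.7,145).round(1),ray("scene",168.9,163.9,145).round(1))
print("collar",ray("top",464.4,282.4,112).round(1),ray("scene",173,176.1,112).round(1))
print("knob",ray("top",242.5,272.6,106).round(1),ray("scene",386.5,229.6,106).round(1))
h=np.array([ray("top",u,v,55) for u,v in [(395.7,285.2),(402.1,255.7),(476.3,272),(469.8,301.5)]]);print(h.round(0).tolist())
E
```

```text
fix [568.2 143.8  12. ] 307.99533394291893 223.55999968842528
yaw 0.14623834121041898
port [537.4 215.1]
tell [571.1 220.1]
valve [580.5  59.7]
knob0 [543.   54.2]
knob1 [618.1  65.3]
port px [535.5 210.6  92. ] [541.  215.8  92. ]
tell px [570.5 219.   82. ] [575.8 219.2  82. ]
stemtop [ 527.3 -394.2  145. ] [ 530.8 -389.1  145. ]
collar [ 527.2 -388.2  112. ] [ 533.4 -388.9  112. ]
knob [552.4  56.6 106. ] [550.8  56.2 106. ]
[[525.0, -259.0, 55.0], [587.0, -275.0, 55.0], [551.0, -431.0, 55.0], [489.0, -415.0, 55.0]]
```

```bash
cat >> h.py <<'E'
from scipy.spatial.transform import Rotation as R
def pose():
    s=read_state(); return s["eef_pos"],R.from_euler("xyz",s["eef_rot"])
def Rdown(a): # tool z at world angle a
    z=np.array([np.cos(a),np.sin(a),0]); x=np.array([0,0,-1.]); return R.from_matrix(np.c_[x,np.cross(z,x),z])
def plan(p1,a1,n,f,p0=None,r0=None):
    if p0 is None: p0,r0=pose()
    r1=Rdown(a1); rv=(r0.inv()*r1).as_rotvec(); r=r0; out=[]
    for k in range(n):
        d=r.inv().apply((np.array(p1)-p0)/n)/1000; out+=list((rv/n).round(3))+list(d.round(4))+[f]; r=r*R.from_rotvec((rv/n))
    print([float(x) for x in np.array(out)+0.0]); return np.array(p1,float),r1
E
python3 -c "
from h import *
plan([529,-390,180],-0.227,10,-0.3)
s=read_state();print(s['clock'])"
```

```text
[-0.105, 0.0, 0.0, 0.0003, 0.0394, -0.0024, -0.3, -0.105, 0.0, 0.0, 0.0003, 0.0394, 0.0018, -0.3, -0.105, 0.0, 0.0, 0.0003, 0.039, 0.0059, -0.3, -0.105, 0.0, 0.0, 0.0003, 0.0382, 0.0099, -0.3, -0.105, 0.0, 0.0, 0.0003, 0.0369, 0.0139, -0.3, -0.105, 0.0, 0.0, 0.0003, 0.0353, 0.0177, -0.3, -0.105, 0.0, 0.0, 0.0003, 0.0332, 0.0213, -0.3, -0.105, 0.0, 0.0, 0.0003, 0.0308, 0.0247, -0.3, -0.105, 0.0, 0.0, 0.0003, 0.0281, 0.0278, -0.3, -0.105, 0.0, 0.0, 0.0003, 0.025, 0.0306, -0.3]
1.05
```

>>> play_rows:
  motion: [-0.105,0,0,0,0.039,-0.002,-0.3,-0.105,0,0,0,0.039,0.002,-0.3,-0.105,0,0,0,0.039,0.006,-0.3,-0.105,0,0,0,0.038,0.01,-0.3,-0.105,0,0,0,0.037,0.014,-0.3,-0.105,0,0,0,0.035,0.018,-0.3,-0.105,0,0,0,0.033,0.021,-0.3,-0.105,0,0,0,0.031,0.025,-0.3,-0.105,0,0,0,0.028,0.028,-0.3,-0.105,0,0,0,0.025,0.031,-0.3,0,0,0,0,0,0,-0.3]
  newtons: 40

```text
clock: 2.15
eef_pos: [540.7, -380.5, 182.9]
eef_rot: [-1.389, 1.57, -1.576]
wrist_force: [-0.6, -0.4, -0.1]
finger_gap: 61.2
```

```bash
python3 -c "
from h import *
p,r=pose();print(p,r.as_matrix().round(3));print(read_state()['clock'])
for c in ('scene','top'):
  i,d=camera(c); u,v=(172,175) if c=='scene' else (465,280); cv2.imwrite('pics/%s1.png'%c,cv2.resize(i[max(v-90,0):v+90,max(u-90,0):u+90],(540,540)))
plan([529,-390,175],-0.227,2,-0.3)
plan([529,-390,92],-0.227,8,-0.3,np.array([529,-390,175]),Rdown(-.227))
"
```

```text
[ 540.71285247 -380.52557967  182.85831505] [[-0.     0.186  0.982]
 [-0.     0.982 -0.186]
 [-1.    -0.     0.   ]]
2.15
[0.016, 0.0, 0.001, 0.0041, -0.0045, -0.0035, -0.3, 0.016, 0.0, 0.001, 0.0041, -0.0045, -0.0035, -0.3]
[0.0, 0.0, 0.0, 0.0104, 0.0, 0.0, -0.3, 0.0, 0.0, 0.0, 0.0104, 0.0, 0.0, -0.3, 0.0, 0.0, 0.0, 0.0104, 0.0, 0.0, -0.3, 0.0, 0.0, 0.0, 0.0104, 0.0, 0.0, -0.3, 0.0, 0.0, 0.0, 0.0104, 0.0, 0.0, -0.3, 0.0, 0.0, 0.0, 0.0104, 0.0, 0.0, -0.3, 0.0, 0.0, 0.0, 0.0104, 0.0, 0.0, -0.3, 0.0, 0.0, 0.0, 0.0104, 0.0, 0.0, -0.3]
```

```bash
python3 -c "
import cv2,numpy as np
cv2.imwrite('pics/g1.png',cv2.resize(np.hstack([cv2.imread('pics/scene1.png'),cv2.imread('pics/top1.png')]),(800,400)))"
```

```text
(no output)
```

View pics/g1.png

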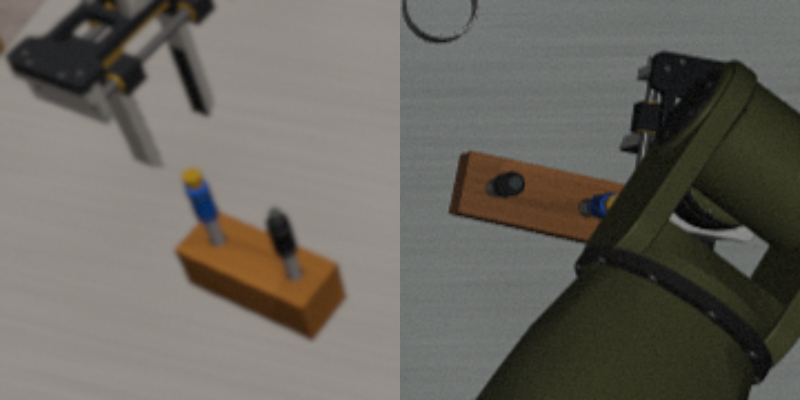

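```bash
python3 -c "
from h import *
p,r=pose();print(p,w2px('scene',p),w2px('top',p),read_state()['clock'])"
```

```text
[ 537.66629128 -382.62385535  183.12272834] (np.float64(164.81800913897706), np.float64(153.18449551162414)) (np.float64(472.4142297500248), np.float64(275.4642716731019)) 2.25
```

>>> play_rows:
  motion: [0.015,0,0,0.004,-0.0045,-0.0035,-0.3,0.015,0,0,0.004,-0.0045,-0.0035,-0.3,0,0,0,0,0,0,-0.3,0,0,0,0,0,0,-0.3]

```text
clock: 2.65
eef_pos: [524.7, -393.3, 174.9]
eef_rot: [-1.99, 1.569, -2.225]
wrist_force: [0.3, -0.8, 0.5]
finger_gap: 61.6
```

```bash
python3 -c "
from h import *
plan([529,-390,175],-0.227,1,-0.3)"
```

```text
[-0.008, -0.001, 0.001, -0.0001, 0.0042, 0.0034, -0.3]
```

>>> play_rows:
  motion: [-0.008,0,0,0,0.004,0.0035,-0.3,0,0,0,0.01,0,0,-0.3,0,0,0,0.015,0,0,-0.3,0,0,0,0.015,0,0,-0.3,0,0,0,0.015,0,0,-0.3,0,0,0,0.014,0,0,-0.3,0,0,0,0.009,0,0,-0.3,0,0,0,0.004,0,0,-0.3,0,0,0,0,0,0,-0.3,0,0,0,0,0,0,-0.3]

```text
clock: 3.65
eef_pos: [528.5, -389.3, 84.0]
eef_rot: [-3.029, 1.568, 3.028]
wrist_force: [-0.3, -0.3, 0.2]
finger_gap: 61.2
```

```bash
python3 -c "
from h import *
i,d=camera('scene');cv2.imwrite('pics/s2.png',cv2.resize(i[110:230,110:270],(800,600),interpolation=cv2.INTER_CUBIC))
plan([529,-390,92],-0.227,1,-0.3)"
```

```text
[0.001, -0.003, 0.0, -0.0079, -0.0006, 0.0006, -0.3]
```

View pics/s2.png

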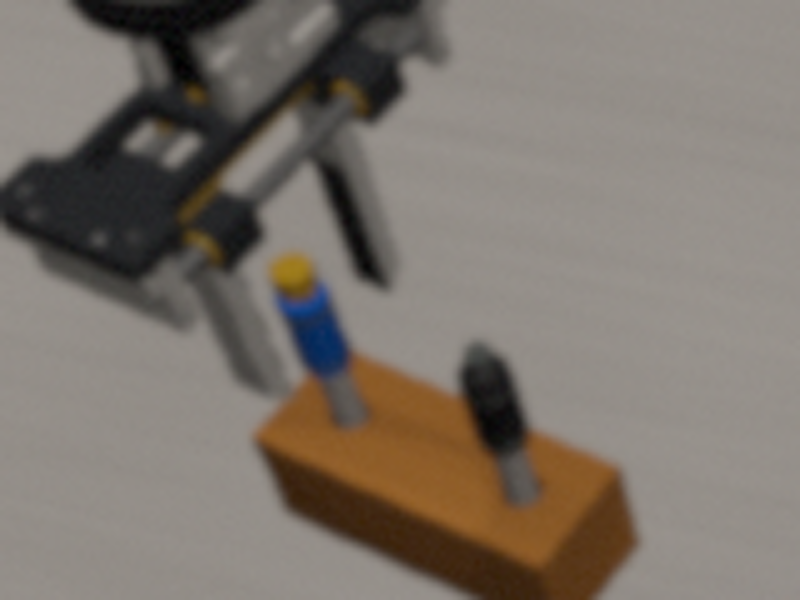

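```bash
python3 -c "
from h import *
i,d=camera('scene')
p,r=pose();print(p)
for s in(-1,0,1):
  for b in (-8,0,8):
    q=p+r.apply([0,b,s*30.6]);u,v=w2px('scene',q);print(s,b,q.round(),((u-110)*5),((v-110)*5))
for (a,b) in [(265,380),(245,345),(285,388),(375,275),(390,270),(355,235),(310,330),(340,405)]:
  u,v=110+a/5,110+b/5; dd=d[int(round(v)),int(round(u))]; print((a,b),dd,px2w('scene',u,v,dd).round(1))
"
```

```text
[ 528.56201374 -389.31114729   84.25144013]
-1 -8 [ 497. -390.   84.] 366.03767328086644 311.10092019432454
-1 0 [ 499. -382.   84.] 381.1614876384227 317.607171821836
-1 8 [ 501. -375.   84.] 396.35077678807465 324.14159064728864
0 -8 [ 527. -397.   84.] 321.879408027732 359.6435212244792
0 0 [ 529. -389.   84.] 337.13401708352706 366.3541179426402
0 8 [ 530. -382.   84.] 352.45566326019343 373.09420470421486
1 -8 [ 557. -404.   84.] 276.37468833089486 409.6662619406295
1 0 [ 558. -396.   84.] 291.7610919471973 416.5907431470374
1 8 [ 560. -388.   84.] 307.21614732477417 423.5461203212485
(265, 380) 903.57666 [ 570.6 -390.1  122.9]
(245, 345) 884.70166 [ 571.8 -391.   144.7]
(285, 388) 915.3157 [ 564.7 -387.6  112.1]
(375, 275) 944.73865 [ 500.9 -376.1  114.5]
(390, 270) 947.0398 [ 496.3 -371.6  113.8]
(355, 235) 924.2979 [ 502.  -377.8  138.4]
(310, 330) 925.54065 [ 537.4 -387.8  116.9]
(340, 405) 966.34204 [ 536.8 -388.7   68.9]
```

The scene crop shows the open fingers straddling the blue collar, with the stem at crop (310,330) and the tips at (275,390) and (380,280). The black stem is clear of them. I'll raise 7 mm and close.

>>> play_rows:
  motion: [0,0,0,-0.007,0,0.0005,-0.3,0,0,0,0,0,0,0.5,0,0,0,0,0,0,1,0,0,0,0,0,0,1,0,0,0,0,0,0,1,0,0,0,0,0,0,1,0,0,0,0,0,0,1,0,0,0,0,0,0,1]
  newtons: 40

```text
clock: 4.55
eef_pos: [529.7, -390.0, 93.8]
eef_rot: [-1.395, 1.569, -1.621]
wrist_force: [-0.8, 0.5, 0.8]
finger_gap: 21.2
```

```bash
python3 -c "
from h import *
i,d=camera('scene');cv2.imwrite('pics/s3.png',cv2.resize(i[110:230,110:270],(800,600),interpolation=cv2.INTER_CUBIC));s=read_state();print(s['eef_pos'],s['finger_gap'],s['wrist_force'],s['clock'])"
```

```text
[ 529.70978126 -389.96697946   93.79038681] 20.890637296134187 [-1.63558345  0.41128647  0.84969014] 4.6
```

View pics/s3.png

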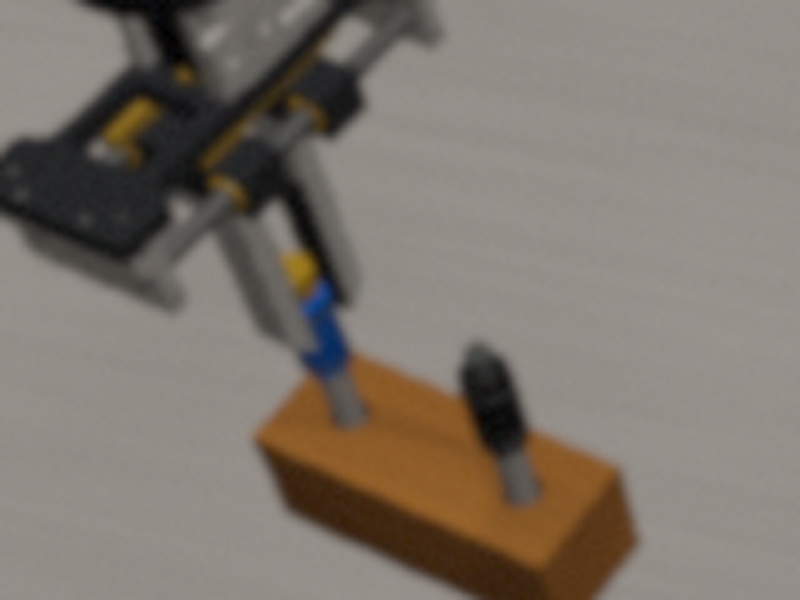

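```bash
python3 -c "
from h import *
p,r=pose()
for z in (94,100,105,110,115,120):
  o=[]
  for s,b in ((22,-8),(22,8),(-22,8)):
    q=p+r.apply([0,b,s]);q[2]=z;u,v=w2px('scene',q);o.append((round((u-110)*5),round((v-110)*5)))
  print(z,o)
for z in (90,110,130,145):
  u,v=w2px('scene',[530,-390,z]);print(z,(u-110)*5,(v-110)*5)
"
```

```text
94 [(280, 382), (311, 396), (376, 324)]
100 [(276, 372), (307, 386), (372, 314)]
105 [(272, 364), (303, 378), (369, 306)]
110 [(269, 356), (300, 370), (366, 298)]
115 [(265, 348), (297, 362), (363, 289)]
120 [(261, 340), (293, 353), (360, 281)]
90 330.505620876752 359.48779850401564
110 317.38630741512213 327.14851116803715
130 303.78665887948057 293.6251912970144
145 293.2556126760585 267.66601819569416
```

```bash
python3 -c "
from h import *
i,d=camera('scene');np.savez('/tmp/s3.npz',i=i,d=d)
c=camera_params('scene')
for v in range(160,192,2):
  print(v,[ (u,)+tuple(px2w('scene',u,v,d[v,u]).round().astype(int)) for u in range(162,184,3)])
"
```

```text
160 [(162, np.int64(550), np.int64(-385), np.int64(177)), (165, np.int64(406), np.int64(-502), np.int64(0)), (168, np.int64(405), np.int64(-495), np.int64(1)), (171, np.int64(522), np.int64(-388), np.int64(147)), (174, np.int64(523), np.int64(-380), np.int64(150)), (177, np.int64(519), np.int64(-377), np.int64(147)), (180, np.int64(395), np.int64(-468), np.int64(-2)), (183, np.int64(397), np.int64(-458), np.int64(2))]
162 [(162, np.int64(552), np.int64(-385), np.int64(173)), (165, np.int64(546), np.int64(-383), np.int64(167)), (168, np.int64(526), np.int64(-393), np.int64(144)), (171, np.int64(525), np.int64(-388), np.int64(145)), (174, np.int64(521), np.int64(-383), np.int64(142)), (177, np.int64(519), np.int64(-378), np.int64(142)), (180, np.int64(513), np.int64(-376), np.int64(136)), (183, np.int64(401), np.int64(-457), np.int64(0))]
164 [(162, np.int64(554), np.int64(-385), np.int64(170)), (165, np.int64(548), np.int64(-384), np.int64(164)), (168, np.int64(533), np.int64(-389), np.int64(147)), (171, np.int64(530), np.int64(-385), np.int64(145)), (174, np.int64(521), np.int64(-386
[... 4982 characters left out ...]
422), np.int64(54)), (171, np.int64(524), np.int64(-415), np.int64(56)), (174, np.int64(535), np.int64(-397), np.int64(74)), (177, np.int64(536), np.int64(-389), np.int64(78)), (180, np.int64(528), np.int64(-388), np.int64(69)), (183, np.int64(516), np.int64(-391), np.int64(54))]
190 [(162, np.int64(495), np.int64(-468), np.int64(1)), (165, np.int64(492), np.int64(-462), np.int64(-2)), (168, np.int64(528), np.int64(-421), np.int64(52)), (171, np.int64(529), np.int64(-412), np.int64(56)), (174, np.int64(527), np.int64(-407), np.int64(55)), (177, np.int64(536), np.int64(-391), np.int64(70)), (180, np.int64(531), np.int64(-388), np.int64(65)), (183, np.int64(521), np.int64(-389), np.int64(54))]
```

Depth puts the closed fingertips at about z 118, only on the upper collar and higher than the TCP reading suggests. I'll regrasp 10 mm lower, which suits the collar under either reading.

>>> play_rows:
  motion: [0,0,0,0,0,0,0.3,0,0,0,0,0,0,0.3,0,0,0,0.003,0,0,0.3,0,0,0,0.004,0,0,0.3,0,0,0,0.003,0,0,0.3,0,0,0,0,0,0,0.3,0,0,0,0,0,0,1,0,0,0,0,0,0,1,0,0,0,0,0,0,1,0,0,0,0,0,0,1,0,0,0,0,0,0,1]
  newtons: 50

```text
clock: 5.75
eef_pos: [529.4, -389.7, 82.1]
eef_rot: [-2.206, 1.569, -2.432]
wrist_force: [0.2, 0.1, -0.7]
finger_gap: 20.9
```

>>> play_rows:
  motion: [0,0,0,-0.003,0,0,1,0,0,0,-0.006,0,0,1,0,0,0,-0.01,0,0,1,0,0,0,-0.015,0,0,1,0,0,0,-0.015,0,0,1,0,0,0,-0.015,0,0,1,0,0,0,0,0,0,1,0,0,0,0,0,0,1]

```text
clock: 6.55
eef_pos: [530.0, -390.0, 154.6]
eef_rot: [-0.844, 1.567, -1.07]
wrist_force: [0.3, 0.7, -2.6]
finger_gap: 20.9
```

```bash
python3 -c "
from h import *
i,d=camera('scene');cv2.imwrite('pics/s4.png',cv2.resize(i[90:210,110:270],(800,600),interpolation=cv2.INTER_CUBIC));s=read_state();print(s['eef_pos'],s['finger_gap'],s['wrist_force'],s['clock'])"
```

```text
[ 530.0691096  -390.12101391  154.70588435] 21.08500042957223 [-0.47339786 -0.08819546 -1.2228681 ] 6.6
```

View pics/s4.png

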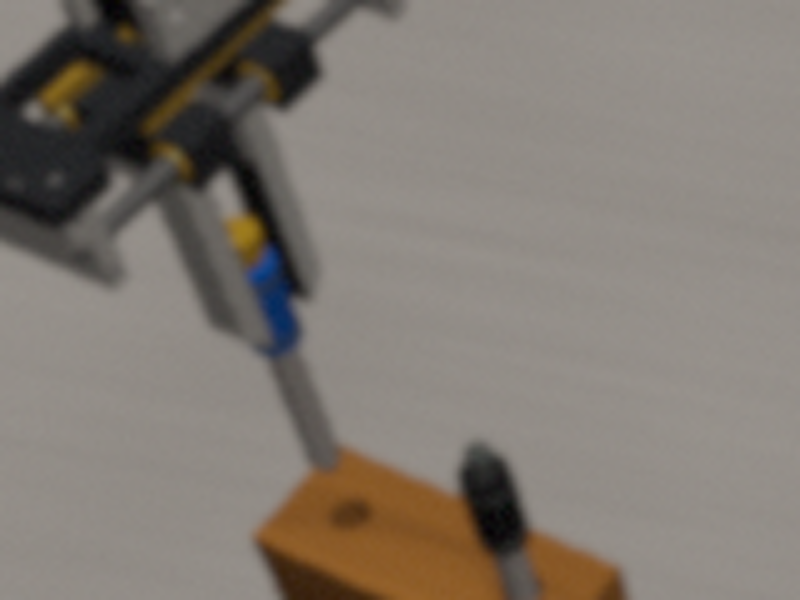

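The stem is out, vertical, with its foot at crop (322,465), and the hole is empty at (350,512). Next I'll raise and carry it over the port.

```bash
python3 -c "
from h import *
p,r=plan([530,-390,210],-0.227,3,1)
plan([537.5,214.5,210],-0.227,15,1,p,r)"
```

```text
[0.0, 0.001, 0.001, -0.0184, 0.0, 0.0, 1.0, 0.0, 0.001, 0.001, -0.0184, 0.0, 0.0, 1.0, 0.0, 0.001, 0.001, -0.0184, 0.0, 0.0, 1.0]
[0.0, 0.0, 0.0, 0.0, 0.0394, -0.0086, 1.0, 0.0, 0.0, 0.0, 0.0, 0.0394, -0.0086, 1.0, 0.0, 0.0, 0.0, 0.0, 0.0394, -0.0086, 1.0, 0.0, 0.0, 0.0, 0.0, 0.0394, -0.0086, 1.0, 0.0, 0.0, 0.0, 0.0, 0.0394, -0.0086, 1.0, 0.0, 0.0, 0.0, 0.0, 0.0394, -0.0086, 1.0, 0.0, 0.0, 0.0, 0.0, 0.0394, -0.0086, 1.0, 0.0, 0.0, 0.0, 0.0, 0.0394, -0.0086, 1.0, 0.0, 0.0, 0.0, 0.0, 0.0394, -0.0086, 1.0, 0.0, 0.0, 0.0, 0.0, 0.0394, -0.0086, 1.0, 0.0, 0.0, 0.0, 0.0, 0.0394, -0.0086, 1.0, 0.0, 0.0, 0.0, 0.0, 0.0394, -0.0086, 1.0, 0.0, 0.0, 0.0, 0.0, 0.0394, -0.0086, 1.0, 0.0, 0.0, 0.0, 0.0, 0.0394, -0.0086, 1.0, 0.0, 0.0, 0.0, 0.0, 0.0394, -0.0086, 1.0]
```

>>> play_rows:
  motion: [0,0,0,-0.018,0,0,1,0,0,0,-0.018,0,0,1,0,0,0,-0.018,0.01,-0.002,1,0,0,0,0,0.02,-0.0044,1,0,0,0,0,0.03,-0.0066,1,0,0,0,0,0.035,-0.0077,1,0,0,0,0,0.035,-0.0077,1,0,0,0,0,0.035,-0.0077,1,0,0,0,0,0.035,-0.0077,1,0,0,0,0,0.035,-0.0077,1,0,0,0,0,0.035,-0.0077,1,0,0,0,0,0.035,-0.0077,1,0,0,0,0,0.035,-0.0077,1,0,0,0,0,0.035,-0.0077,1,0,0,0,0,0.035,-0.0077,1,0,0,0,0,0.035,-0.0077,1,0,0,0,0,0.035,-0.0077,1,0,0,0,0,0.03,-0.0066,1,0,0,0,0,0.02,-0.0044,1,0,0,0,0,0.01,-0.0022,1]

```text
clock: 8.6
eef_pos: [530.1, 184.6, 198.3]
eef_rot: [-3.047, 1.555, 3.007]
wrist_force: [0.7, -0.9, -1.0]
finger_gap: 21.7
```

```bash
python3 -c "
from h import *
p,r=pose();print(p,r.as_matrix().round(3))
plan([537.5,214.5,200],-0.227,2,1)"
```

```text
[530.1085203  184.58969566 198.31263552] [[-0.016  0.228  0.974]
 [ 0.002  0.974 -0.228]
 [-1.    -0.002 -0.016]]
[-0.001, -0.008, 0.001, -0.0009, 0.0154, 0.0002, 1.0, -0.001, -0.008, 0.001, -0.0009, 0.0154, 0.0002, 1.0]
```

>>> play_rows:
  motion: [0,-0.008,0,0,0.015,0,1,0,-0.008,0,0,0.014,0,1,0,0,0,0,0,0,1,0,0,0,0,0,0,1]

```text
clock: 9.0
eef_pos: [537.3, 214.4, 197.2]
eef_rot: [-1.443, 1.568, -1.673]
wrist_force: [0.8, -0.4, -0.9]
finger_gap: 21.1
```

```bash
python3 -c "
from h import *
p,r=pose();print(p,r.as_matrix().round(3))
a,_=camera('scene');b,_=camera('top')
cv2.imwrite('pics/p5.png',np.hstack([cv2.resize(a[170:290,410:530],(400,400),interpolation=2),cv2.resize(b[220:320,115:215],(400,400),interpolation=2)]))
plan([537.5,214.5,195],-0.227,2,1)
print(w2px('scene',[537.5,214.5,128]),w2px('top',[537.5,214.5,128]),w2px('top',[537.5,214.5,92]),w2px('scene',[537.5,214.5,92]))"
```

```text
[537.26641184 214.41565329 197.19039674] [[-0.     0.228  0.974]
 [-0.003  0.974 -0.228]
 [-1.    -0.003  0.   ]]
[-0.002, 0.0, 0.001, 0.0012, 0.0002, 0.0001, 1.0, -0.002, 0.0, 0.001, 0.0012, 0.0002, 0.0001, 1.0]
(np.float64(475.67718348103375), np.float64(234.90046418288276)) (np.float64(160.2203461729752), np.float64(280.5423060179039)) (np.float64(164.88604815010726), np.float64(281.24539164196113)) (np.float64(470.2446175317505), np.float64(245.7490518760723))
```

View pics/p5.png

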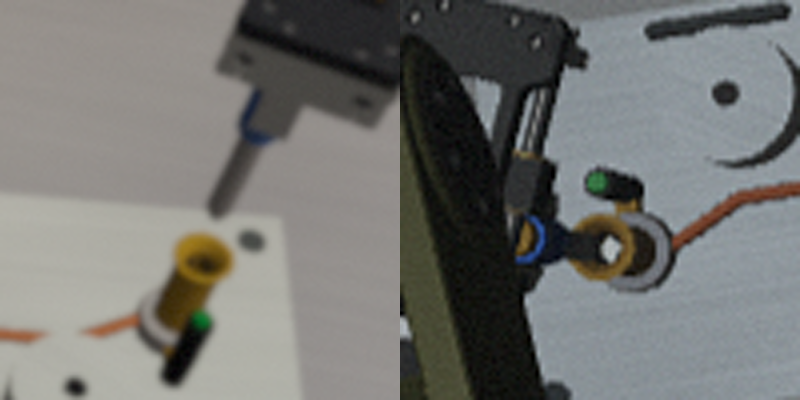

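```bash
python3 -c "
from h import *
a,_=camera('scene');b,_=camera('top')
A=cv2.resize(a[220:260,455:495],(400,400),interpolation=2);B=cv2.resize(b[261:301,145:185],(400,400),interpolation=2)
A=cv2.convertScaleAbs(A,alpha=1.3);B=cv2.convertScaleAbs(B,alpha=2)
cv2.imwrite('pics/p6.png',np.hstack([A,B]))
print(read_state()['clock'])"
```

```text
9.2
```

View pics/p6.png

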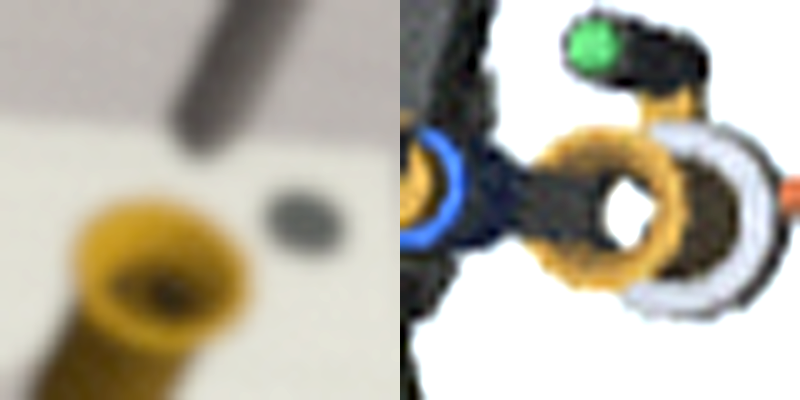

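```bash
cat >> h.py <<'E'
from scipy.optimize import least_squares
def tri(ps,pt):
    f=lambda p:np.r_[np.array(w2px("scene",p))-ps,np.array(w2px("top",p))-pt]
    r=least_squares(f,[540,210,100]); return r.x,r.fun
E
python3 -c "
from h import *
a=tri((471.3,247),(165.7,281.7));b=tri((474.7,233.8),(163.5,281.7));print(a,b,b[0]-a[0])"
```

```text
(array([536.70321107, 216.02833998,  87.18413397]), array([-0.89391854, -0.02833408, -0.97746987,  0.03856598])) (array([535.14755983, 210.80471172, 126.96758944]), array([-1.15341009, -0.03662655, -1.26365652,  0.045246  ])) [-1.55565124 -5.22362826 39.78345547]
```

The crops show the foot about 5 mm to the −y side of the port axis and slightly tilted. I'll correct both and look again.

>>> play_rows:
  motion: [0,0.003,0.012,0.006,0.002,0.0003,1,0,0.003,0.012,0.006,0.0018,0.0003,1,0,0,0,0,0,0,1,0,0,0,0,0,0,1]

```text
clock: 9.6
eef_pos: [538.9, 216.9, 184.2]
eef_rot: [1.828, 1.546, 1.596]
wrist_force: [-0.2, 0.6, -1.0]
finger_gap: 21.0
```

```bash
python3 -c "
from h import *
p,r=pose();print(p,r.as_matrix().round(3))
a,_=camera('scene');b,_=camera('top')
A=cv2.resize(a[220:260,455:495],(400,400),interpolation=2);B=cv2.resize(b[261:301,145:185],(400,400),interpolation=2)
A=cv2.convertScaleAbs(A,alpha=1.3);B=cv2.convertScaleAbs(B,alpha=3)
cv2.imwrite('pics/p7.png',np.hstack([A,B]))
print(read_state()['clock'])"
```

```text
[538.91682941 216.92187333 184.23975937] [[-0.001  0.23   0.973]
 [ 0.025  0.973 -0.23 ]
 [-1.     0.024 -0.006]]
9.7
```

View pics/p7.png

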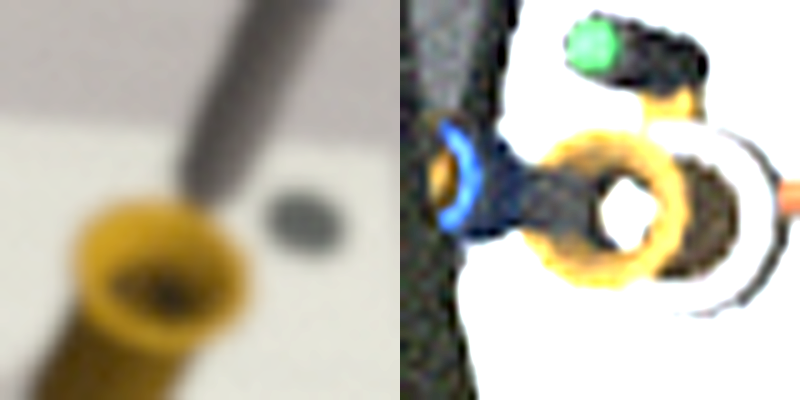

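The foot now sits over the mouth within about 1 mm: scene foot (475,239) against rim (471,247), and top foot (162,282) against rim (166,282). I'll descend into the funnel.

>>> play_rows:
  motion: [0,0,0,0.006,0,0,1,0,0,0,0.006,-0.0002,0,1,0,0,0,0.005,-0.0001,0,1,0,0,0,0.003,-0.0001,0,1,0,0,0,0.001,0,0,1,0,0,0,0,0,0,1]

```text
clock: 10.3
eef_pos: [538.6, 217.3, 161.3]
eef_rot: [1.836, 1.546, 1.605]
wrist_force: [0.2, -0.1, -0.4]
finger_gap: 20.9
```

>>> play_rows:
  motion: [0,0,0,0.001,0,0,1,0,0,0,0.001,0,0,1,0,0,0,0.001,0,0,1,0,0,0,0.001,0,0,1,0,0,0,0.001,0,0,1]

```text
clock: 10.8
eef_pos: [538.9, 217.5, 156.5]
eef_rot: [1.79, 1.546, 1.559]
wrist_force: [-0.0, 0.6, -1.0]
finger_gap: 21.1
```

>>> play_rows:
  motion: [0,0,0,0.001,0,0,1,0,0,0,0.001,0,0,1,0,0,0,0.001,0,0,1,0,0,0,0.001,0,0,1,0,0,0,0.001,0,0,1]

```text
clock: 11.3
eef_pos: [538.9, 217.6, 151.1]
eef_rot: [1.789, 1.546, 1.558]
wrist_force: [0.8, 0.5, -1.0]
finger_gap: 21.4
```

```bash
python3 -c "
from h import *
p,r=pose();s=read_state();print(s['clock'],p,r.as_matrix()[:,0],s['wrist_force'],s['moment'])
a,_=camera('scene');b,_=camera('top')
A=cv2.resize(a[220:260,455:495],(400,400),interpolation=2);B=cv2.resize(b[261:301,145:185],(400,400),interpolation=2)
A=cv2.convertScaleAbs(A,alpha=1.3);B=cv2.convertScaleAbs(B,alpha=3)
cv2.imwrite('pics/p8.png',np.hstack([A,B]))"
```

```text
11.3 [538.94406783 217.64240731 151.10097591] [ 3.28683440e-04  2.47324440e-02 -9.99694052e-01] [ 0.79029791  0.4532461  -1.03186501] [-0.06217898 -0.09570072  0.01166016]
```

View pics/p8.png

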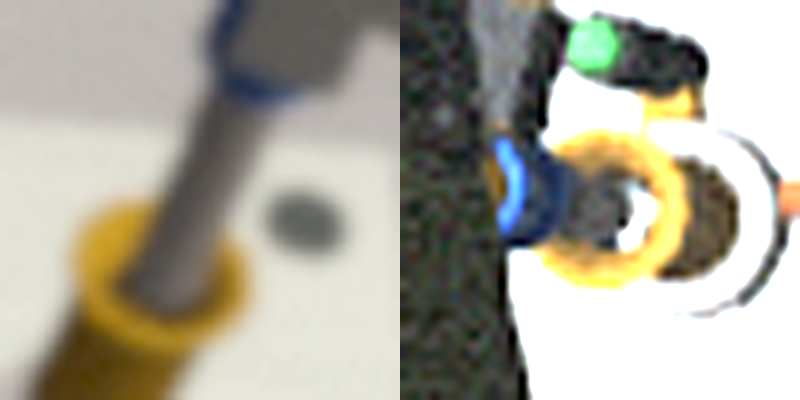

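The tube is centred in the funnel with no contact force, so I'll continue slowly.

>>> play_rows:
  motion: [0,0,0,0.001,0,0,1,0,0,0,0.001,0,0,1,0,0,0,0.001,0,0,1,0,0,0,0.001,0,0,1]

```text
clock: 11.8
eef_pos: [539.0, 217.8, 146.9]
eef_rot: [1.785, 1.546, 1.554]
wrist_force: [-0.6, 0.1, -0.5]
finger_gap: 20.4
```

>>> play_rows:
  motion: [0,0,0,0.0008,0,0,1,0,0,0,0.0008,0,0,1,0,0,0,0.0008,0,0,1]

```text
clock: 12.1
eef_pos: [538.9, 217.8, 144.2]
eef_rot: [1.79, 1.546, 1.559]
wrist_force: [-1.1, 0.2, -0.3]
finger_gap: 21.3
```

>>> play_rows:
  motion: [0,0,0,0.0008,0,0,1,0,0,0,0.0008,0,0,1,0,0,0,0.0008,0,0,1]

```text
clock: 12.4
eef_pos: [539.0, 217.8, 141.7]
eef_rot: [1.782, 1.546, 1.551]
wrist_force: [-0.6, -1.0, 0.4]
finger_gap: 21.1
```

>>> play_rows:
  motion: [0,0,0,0.0008,0,0,1,0,0,0,0.0008,0,0,1,0,0,0,0.0008,0,0,1]

```text
clock: 12.7
eef_pos: [539.3, 217.7, 139.8]
eef_rot: [1.74, 1.546, 1.508]
wrist_force: [-1.4, -1.2, 3.9]
finger_gap: 21.3
```

>>> play_rows:
  motion: [0,0,0,0.0008,0,0,1,0,0,0,0.0008,0,0,1,0,0,0,0.0008,0,0,1]

```text
clock: 13.0
eef_pos: [539.4, 217.8, 137.6]
eef_rot: [1.724, 1.546, 1.493]
wrist_force: [-0.3, -0.2, -0.3]
finger_gap: 20.8
```

>>> play_rows:
  motion: [0,0,0,0.0008,0,0,1,0,0,0,0.0008,0,0,1]

```text
clock: 13.2
eef_pos: [539.7, 218.1, 136.3]
eef_rot: [1.689, 1.545, 1.457]
wrist_force: [-1.4, -1.0, 6.2]
finger_gap: 21.0
```

>>> play_rows:
  motion: [0,0,0,0.0008,0,0,1,0,0,0,0.0008,0,0,1]

```text
clock: 13.4
eef_pos: [539.8, 218.2, 135.0]
eef_rot: [1.668, 1.545, 1.436]
wrist_force: [-1.2, -0.8, 6.3]
finger_gap: 20.9
```

>>> play_rows:
  motion: [0,0,0,0.0008,0,0,1,0,0,0,0.0008,0,0,1]

```text
clock: 13.6
eef_pos: [539.9, 218.2, 133.6]
eef_rot: [1.656, 1.545, 1.425]
wrist_force: [-0.9, -0.9, 6.5]
finger_gap: 20.9
```

```bash
cat > look.py <<'E'
from h import *
import sys
p,r=pose();s=read_state();print(s['clock'],p.round(2),r.as_matrix()[:,0].round(3),s['wrist_force'].round(2),s['moment'].round(2),s['finger_gap'])
a,_=camera('scene');b,_=camera('top')
A=cv2.resize(a[230:280,445:495],(400,400),interpolation=2);B=cv2.resize(b[256:306,140:190],(400,400),interpolation=2)
A=cv2.convertScaleAbs(A,alpha=1.3);B=cv2.convertScaleAbs(B,alpha=2)
cv2.imwrite('pics/%s.png'%sys.argv[1],np.hstack([A,B]))
for c,i in(("scene",a),("top",b)):
    m=cv2.inRange(cv2.cvtColor(i,cv2.COLOR_BGR2HSV),(50,100,30),(90,255,255)); m[:100]=0
    n,l,st,ce=cv2.connectedComponentsWithStats(m); print(c,[(st[k].tolist(),ce[k].round(2).tolist()) for k in range(1,n)])
E
python3 look.py p9
```

```text
13.6 [539.86 218.21 133.64] [ 0.004  0.025 -1.   ] [-0.89 -0.91  6.51] [-0.32  0.33 -0.01] 20.87379226669247
scene [([467, 263, 6, 7, 27], [469.63, 266.04])]
top [([163, 263, 4, 5, 15], [164.8, 265.27])]
```

View pics/p9.png

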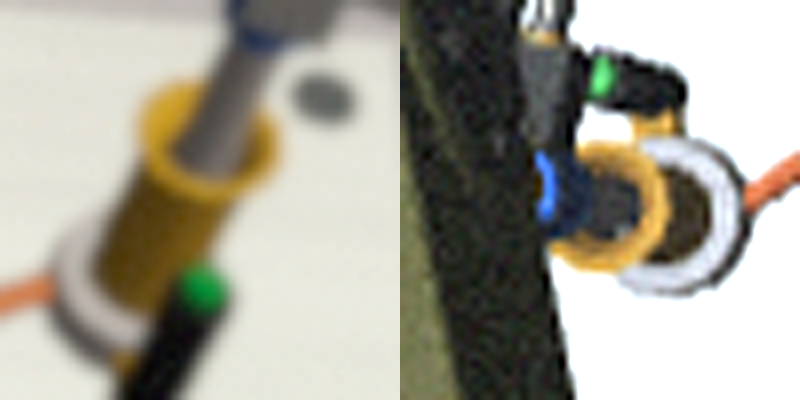

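>>> play_rows:
  motion: [0,0,0,0.0008,0,0,1,0,0,0,0.0008,0,0,1]

```text
clock: 13.9
eef_pos: [539.9, 218.2, 132.1]
eef_rot: [1.652, 1.545, 1.421]
wrist_force: [-0.8, -1.4, 4.4]
finger_gap: 21.2
```

>>> play_rows:
  motion: [0,0,0,0.0008,0,0,1,0,0,0,0.0008,0,0,1]

```text
clock: 14.1
eef_pos: [539.9, 218.3, 130.6]
eef_rot: [1.648, 1.545, 1.416]
wrist_force: [-1.5, -1.7, 4.3]
finger_gap: 21.1
```

>>> play_rows:
  motion: [0,0,0,0.0008,0,0,1,0,0,0,0.0008,0,0,1]

```text
clock: 14.3
eef_pos: [539.9, 218.3, 129.0]
eef_rot: [1.646, 1.545, 1.415]
wrist_force: [-1.0, -1.2, 6.2]
finger_gap: 21.4
```

```bash
python3 look.py p10
```

```text
14.3 [539.91 218.26 129.02] [ 0.004  0.025 -1.   ] [-1.03 -1.2   6.2 ] [-0.4  0.4  0. ] 21.37203240097416
scene [([467, 263, 6, 7, 28], [469.61, 266.14])]
top [([164, 263, 3, 5, 11], [165.18, 265.45])]
```

View pics/p10.png

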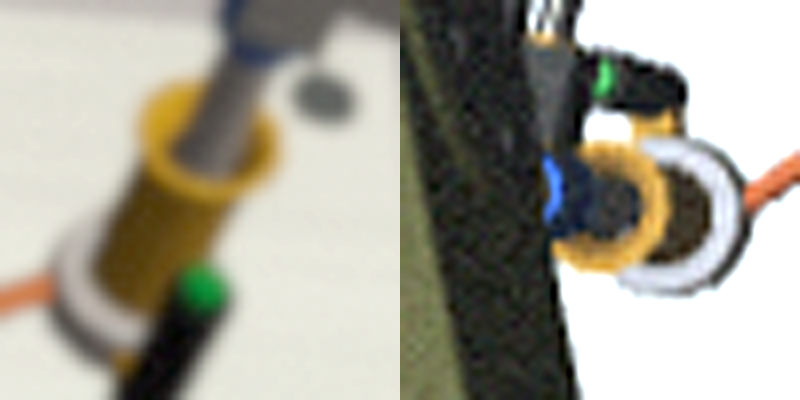

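>>> play_rows:
  motion: [0,0,0,0.0008,0,0,1,0,0,0,0.0008,0,0,1,0,0,0,0.0008,0,0,1]

```text
clock: 14.7
eef_pos: [540.1, 218.5, 127.4]
eef_rot: [1.617, 1.545, 1.386]
wrist_force: [-3.1, -1.5, 9.4]
finger_gap: 20.8
```

>>> play_rows:
  motion: [0,0,0,0.0008,0,0,1,0,0,0,0.0008,0,0,1,0,0,0,0.0008,0,0,1]

```text
clock: 15.0
eef_pos: [540.2, 218.7, 126.5]
eef_rot: [1.59, 1.544, 1.359]
wrist_force: [-3.8, -1.5, 7.8]
finger_gap: 20.9
```

```bash
python3 look.py p11
```

```text
15.0 [540.2  218.68 126.49] [ 0.006  0.026 -1.   ] [-3.77 -1.52  7.82] [-0.54  0.76 -0.01] 20.910241133224492
scene [([467, 264, 6, 6, 27], [469.44, 266.41])]
top [([164, 263, 3, 5, 10], [165.3, 265.4])]
```

>>> play_rows:
  motion: [0,0,0,0.0008,0,-0.0005,1,0,0,0,0.0008,0,-0.0005,1,0,0,0,0.0008,0,0,1]

```text
clock: 15.4
eef_pos: [540.0, 218.8, 125.6]
eef_rot: [1.501, 1.543, 1.269]
wrist_force: [-2.5, -2.0, 10.0]
finger_gap: 21.3
```

```bash
python3 look.py p12
```

```text
15.4 [539.97 218.77 125.64] [ 0.008  0.026 -1.   ] [-2.48 -2.01 10.04] [-0.55  0.79  0.  ] 21.25933113897645
scene [([467, 264, 6, 6, 28], [469.5, 266.5])]
top [([164, 263, 3, 5, 11], [165.36, 265.18])]
```

View pics/p12.png

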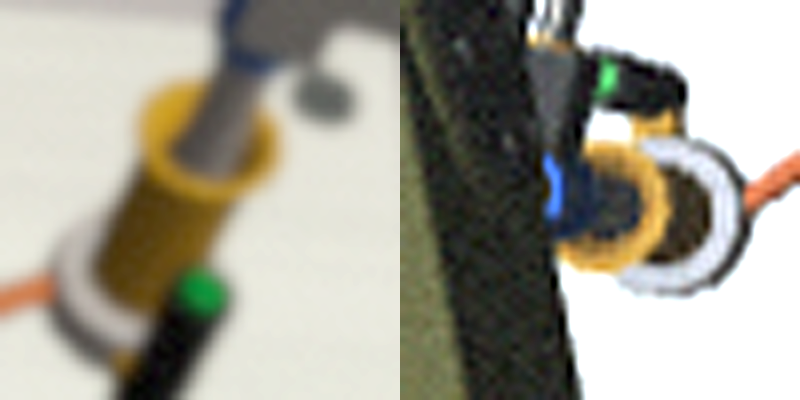

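>>> play_rows:
  motion: [0,0,0,0.001,0,-0.0003,1,0,0,0,0.001,0,0,1,0,0,0,0.001,0,0,1]

```text
clock: 15.8
eef_pos: [540.0, 218.8, 124.2]
eef_rot: [1.456, 1.543, 1.224]
wrist_force: [-3.3, -2.3, 8.3]
finger_gap: 21.4
```

>>> play_rows:
  motion: [0,0,0,0.001,0,-0.0002,1,0,0,0,0.001,0,0,1,0,0,0,0.001,0,0,1]

```text
clock: 16.1
eef_pos: [540.0, 218.9, 123.1]
eef_rot: [1.414, 1.542, 1.183]
wrist_force: [-3.7, -2.4, 13.8]
finger_gap: 21.1
```

```bash
python3 look.py p13
```

```text
16.1 [540.03 218.88 123.06] [ 0.011  0.026 -1.   ] [-3.66 -2.37 13.79] [-0.61  1.1  -0.03] 21.060998632489394
scene []
top []
```

View pics/p13.png

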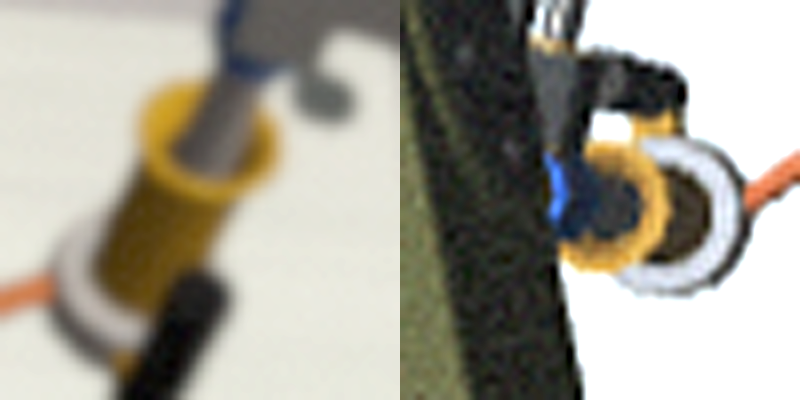

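The green tell-tale has vanished into its housing at scene (470,266), and the push force rose from 8 N to 14 N. I'll give one gentle confirming row.

>>> play_rows:
  motion: [0,0,0,0.001,0,-0.0002,1]

```text
clock: 16.3
eef_pos: [540.0, 219.0, 123.1]
eef_rot: [1.391, 1.542, 1.16]
wrist_force: [-3.3, -2.4, 14.5]
finger_gap: 21.5
```

```bash
python3 look.py p14
```

```text
16.3 [540.02 218.97 123.06] [ 0.012  0.027 -1.   ] [-3.31 -2.35 14.5 ] [-0.69  1.06  0.  ] 21.485859752722796
scene []
top []
```

The stem is stalled at 14.5 N with z unchanged, so it has bottomed. Releasing now.

>>> play_rows:
  motion: [0,0,0,0,0,0,1,0,0,0,0,0,0,0.6,0,0,0,0,0,0,0.3,0,0,0,0,0,0,0,0,0,0,0,0,0,-0.3,0,0,0,0,0,0,-0.3,0,0,0,0,0,0,-0.3]

```text
clock: 17.1
eef_pos: [539.5, 219.1, 121.8]
eef_rot: [1.439, 1.542, 1.208]
wrist_force: [-0.6, -0.7, 0.2]
finger_gap: 57.6
```

```bash
python3 look.py p15
```

```text
17.1 [539.55 219.1  121.85] [ 0.01   0.027 -1.   ] [-0.59 -0.69  0.16] [-0.09 -0.07  0.05] 57.638569715230396
scene []
top []
```

View pics/p15.png

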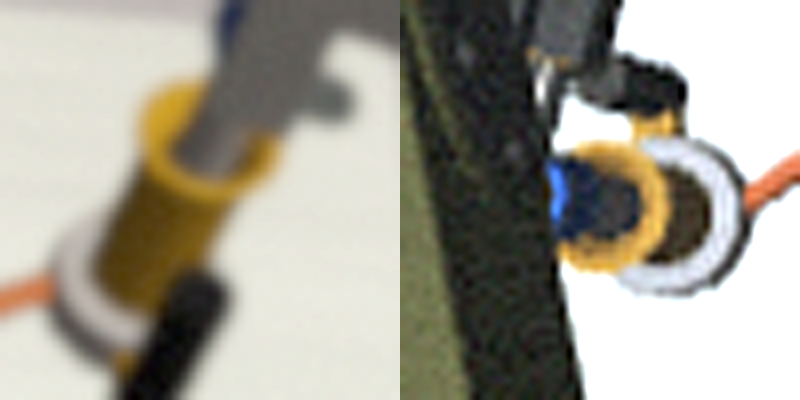

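The stem stays down and the tell-tale stays flush. I'll retreat straight up.

>>> play_rows:
  motion: [0,0,0,-0.01,0.0003,0,-0.3,0,0,0,-0.015,0.0004,0,-0.3,0,0,0,-0.02,0.0005,0,-0.3,0,0,0,-0.02,0.0005,0,-0.3,0,0,0,-0.02,0.0005,0,-0.3,0,0,0,-0.015,0.0005,0,-0.3,0,0,0,0,0,0,-0.3]

```text
clock: 17.9
eef_pos: [539.1, 219.1, 230.2]
eef_rot: [1.381, 1.541, 1.15]
wrist_force: [-1.2, -0.4, 0.6]
finger_gap: 61.1
```

Run:
```python
from h import *
p,r=pose(); print(p, r.as_matrix().round(3), read_state()['clock'])
a,_=camera('scene');b,_=camera('top')
A=cv2.resize(a[190:310,350:510],(800,600),interpolation=2);cv2.imwrite('pics/p16.png',A)
# knob
for c,i in(("scene",a),("top",b)):
    m=cv2.inRange(cv2.cvtColor(i,cv2.COLOR_BGR2HSV),(0,150,60),(5,255,255)); m[:100]=0
    n,l,st,ce=cv2.connectedComponentsWithStats(m); print(c,[(st[k].tolist(),ce[k].round(2).tolist()) for k in range(1,n) if st[k,4]>20])
```

```text
[539.12325701 219.06776511 230.21757732] [[ 0.012  0.229  0.973]
 [ 0.027  0.973 -0.229]
 [-1.     0.029  0.006]] 17.9
scene [([382, 224, 10, 12, 93], [386.48, 229.56])]
top [([237, 268, 11, 11, 70], [242.03, 272.84])]
```

View pics/p16.png

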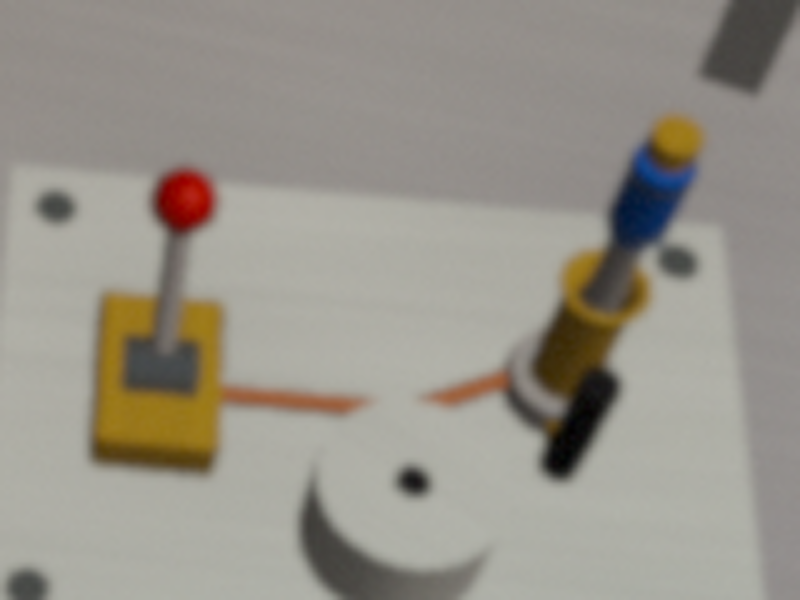

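```bash
python3 -c "
from h import *
plan([508,53,190],-1.425,10,1)
print(read_state()['joints'].round(2))"
```

```text
[0.119, -0.001, -0.003, 0.0033, -0.0169, 0.0008, 1.0, 0.119, -0.001, -0.003, 0.0034, -0.0167, 0.0028, 1.0, 0.119, -0.001, -0.003, 0.0034, -0.0162, 0.0048, 1.0, 0.119, -0.001, -0.003, 0.0034, -0.0156, 0.0067, 1.0, 0.119, -0.001, -0.003, 0.0035, -0.0146, 0.0085, 1.0, 0.119, -0.001, -0.003, 0.0035, -0.0135, 0.0102, 1.0, 0.119, -0.001, -0.003, 0.0036, -0.0122, 0.0117, 1.0, 0.119, -0.001, -0.003, 0.0036, -0.0107, 0.0131, 1.0, 0.119, -0.001, -0.003, 0.0037, -0.0091, 0.0142, 1.0, 0.119, -0.001, -0.003, 0.0037, -0.0073, 0.0152, 1.0]
[0.31 0.33 1.38 0.02 1.42 0.54]
```

>>> play_rows:
  motion: [0.119,-0.001,-0.003,0.003,-0.017,0.001,1,0.119,-0.001,-0.003,0.003,-0.017,0.003,1,0.119,-0.001,-0.003,0.003,-0.016,0.005,1,0.119,-0.001,-0.003,0.003,-0.016,0.007,1,0.119,-0.001,-0.003,0.0035,-0.015,0.0085,1,0.119,-0.001,-0.003,0.0035,-0.0135,0.01,1,0.119,-0.001,-0.003,0.0035,-0.012,0.012,1,0.119,-0.001,-0.003,0.0035,-0.011,0.013,1,0.119,-0.001,-0.003,0.0035,-0.009,0.014,1,0.119,-0.001,-0.003,0.0035,-0.007,0.015,1,0,0,0,0,0,0,1,0,0,0,0,0,0,1]

```text
clock: 19.2
eef_pos: [498.5, 46.3, 178.6]
eef_rot: [-1.567, 1.545, -3.033]
wrist_force: [0.1, -0.6, -0.3]
finger_gap: 0.4
```

```bash
python3 -c "
from h import *
p,r=pose(); print(p, r.as_matrix().round(3))
a,d=camera('scene')
cv2.imwrite('pics/p17.png',cv2.resize(a[150:270,320:480],(800,600),interpolation=2))
u,v=w2px('scene',p);print('tcp crop',(u-320)*5,(v-150)*5)
plan([508,53,115],-1.425,5,1)"
```

```text
[498.47765188  46.33583074 178.59238666] [[-0.026  0.994  0.105]
 [-0.003  0.105 -0.995]
 [-1.    -0.026  0.   ]]
tcp crop 355.18489272582826 163.45687013588503
[-0.008, 0.0, 0.005, 0.0127, 0.0024, -0.0011, 1.0, -0.008, 0.0, 0.005, 0.0127, 0.0023, -0.0011, 1.0, -0.008, 0.0, 0.005, 0.0127, 0.0022, -0.0011, 1.0, -0.008, 0.0, 0.005, 0.0127, 0.0022, -0.0011, 1.0, -0.008, 0.0, 0.005, 0.0127, 0.0021, -0.001, 1.0]
```

View pics/p17.png

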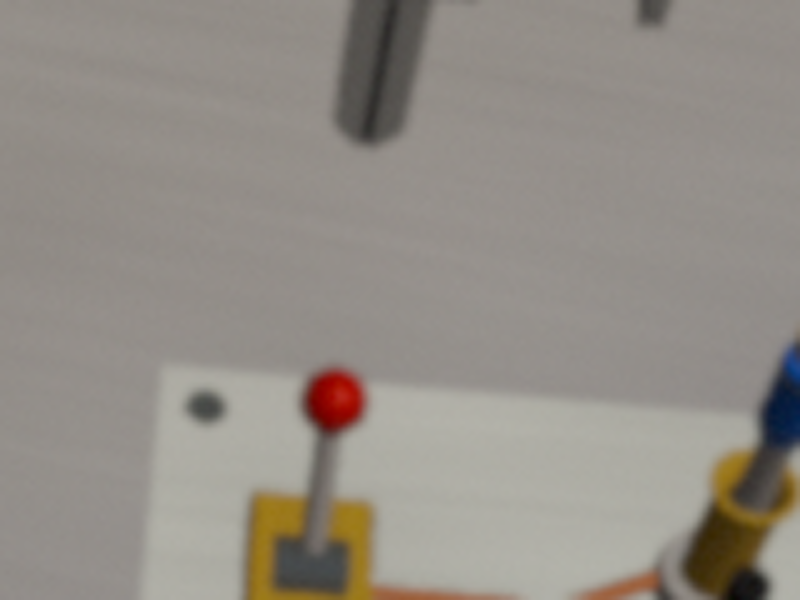

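```bash
python3 -c "
from h import *
plan([506,57,85],-1.425,6,1)"
```

```text
[-0.007, 0.0, 0.004, 0.0156, 0.0018, -0.0016, 1.0, -0.007, 0.0, 0.004, 0.0156, 0.0018, -0.0016, 1.0, -0.007, 0.0, 0.004, 0.0156, 0.0017, -0.0016, 1.0, -0.007, 0.0, 0.004, 0.0156, 0.0017, -0.0016, 1.0, -0.007, 0.0, 0.004, 0.0156, 0.0016, -0.0016, 1.0, -0.007, 0.0, 0.004, 0.0156, 0.0016, -0.0016, 1.0]
```

>>> play_rows:
  motion: [-0.007,0,0.004,0.0155,0.0018,-0.0016,1,-0.007,0,0.004,0.0155,0.0018,-0.0016,1,-0.007,0,0.004,0.0155,0.0017,-0.0016,1,-0.007,0,0.004,0.0155,0.0017,-0.0016,1,-0.007,0,0.004,0.0155,0.0016,-0.0016,1,-0.007,0,0.004,0.012,0.0016,-0.0016,1,0,0,0,0,0,0,1,0,0,0,0,0,0,1]

```text
clock: 20.05
eef_pos: [507.1, 63.3, 85.8]
eef_rot: [-3.135, 1.57, 1.751]
wrist_force: [0.2, -0.6, -0.7]
finger_gap: 0.5
```

```bash
python3 -c "
from h import *
p,r=pose(); print(p, r.as_matrix().round(3))
a,d=camera('scene');b,_=camera('top')
cv2.imwrite('pics/p18.png',np.hstack([cv2.resize(a[195:275,345:425],(400,400),interpolation=2),cv2.resize(b[240:320,205:285],(400,400),interpolation=2)]))"
```

```text
[507.07783075  63.34440215  85.78165622] [[-0.     0.985  0.173]
 [ 0.001  0.173 -0.985]
 [-1.    -0.    -0.001]]
```

View pics/p18.png

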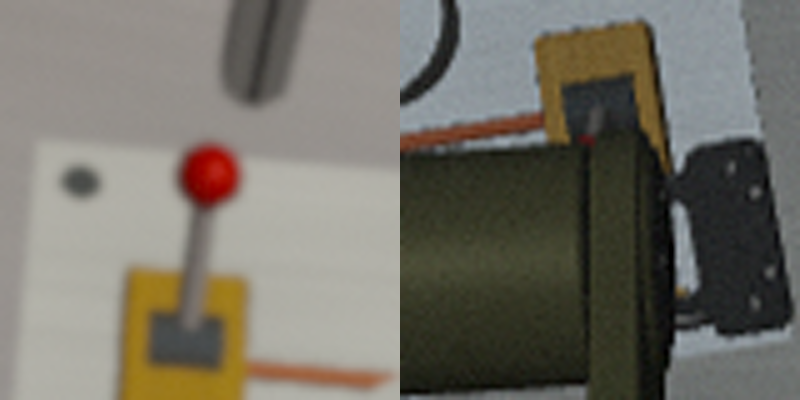

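```bash
python3 -c "
from h import *
p,r=pose()
for h in(0,10,20):
  u,v=w2px('scene',p+[0,0,h]);print(h,(u-345)*5,(v-195)*5)
# knob track
for t in (-60,-45,-32,0,32,38):
  q=[580.5+2+.989*t,59.7+2+.146*t,34+np.sqrt(max(6400-t*t,0)) if abs(t)<40 else 100];u,v=w2px('scene',q);print(t,np.round(q),(u-345)*5,(v-195)*5)
"
```

```text
0 238.62932319518848 118.22126491613744
10 241.9636774141648 102.98007939384121
20 245.36155919911096 87.44851217987545
-60 [523.  53. 100.] 210.07073888719106 123.57524180316844
-45 [538.  55. 100.] 208.7763978285082 155.0067376633207
-32 [551.  57. 107.] 209.9432485498309 171.61703980495403
0 [582.  62. 114.] 209.23924869732048 232.05325327268326
32 [614.  66. 107.] 204.09803132713336 315.42947280317406
38 [620.  67. 104.] 202.5768016447006 333.7101190902945
```

The tip is about 13 mm off the knob's track toward +y. I'll shift it, then push along the fixture's +x.

>>> play_rows:
  motion: [0,0,0,0,-0.001,0.0065,1,0,0,0,0,-0.001,0.0065,1,0,0,0,0,0,0,1,0,0,0,0,0.005,0,1,0,0,0,0,0.006,0,1,0,0,0,0,0.006,0,1,0,0,0,0,0.006,0,1,0,0,0,0,0.006,0,1]

```text
clock: 20.95
eef_pos: [539.0, 53.8, 88.2]
eef_rot: [1.797, 1.568, 0.399]
wrist_force: [-2.8, -0.4, 1.3]
finger_gap: 0.7
```

```bash
python3 -c "
from h import *
s=read_state();p,r=pose(); print(p, r.as_matrix().round(3),s['wrist_force'])
a,d=camera('scene')
cv2.imwrite('pics/p19.png',cv2.resize(a[195:275,345:425],(600,600),interpolation=2))"
```

```text
[539.03576601  53.82740758  88.16056886] [[ 0.003  0.985  0.172]
 [ 0.001  0.172 -0.985]
 [-1.     0.003 -0.001]] [-2.81017538 -0.3581454   1.27571661]
```

View pics/p19.png

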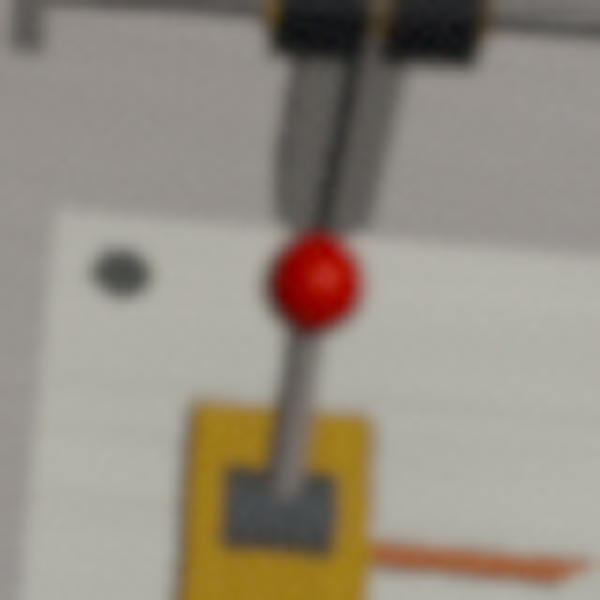

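The fingers are on the knob, centred, with the knob at crop (315,283) moving away. I'll keep pushing.

>>> play_rows:
  motion: [0,0,0,0.0005,0.006,0,1,0,0,0,0.0005,0.006,0,1,0,0,0,0.0005,0.006,0,1,0,0,0,0.0005,0.006,0,1,0,0,0,0.0005,0.006,0,1,0,0,0,0.0005,0.006,0,1]

```text
clock: 21.6
eef_pos: [577.9, 60.8, 84.7]
eef_rot: [1.818, 1.568, 0.42]
wrist_force: [-0.7, -1.0, 0.8]
finger_gap: 0.3
```

>>> play_rows:
  motion: [0,0,0,0.0005,0.005,0,1,0,0,0,0.0005,0.005,0,1,0,0,0,0.0005,0.004,0,1]

```text
clock: 21.9
eef_pos: [593.0, 63.4, 82.7]
eef_rot: [1.896, 1.568, 0.498]
wrist_force: [-1.3, -0.0, -0.4]
finger_gap: 0.7
```

```bash
python3 -c "
from h import *
s=read_state();p,r=pose(); print(p, r.as_matrix().round(3),s['wrist_force'])
a,d=camera('scene')
cv2.imwrite('pics/p20.png',cv2.resize(a[195:275,345:425],(600,600),interpolation=2))"
```

```text
[592.95436464  63.35556218  82.67733771] [[ 0.002  0.985  0.172]
 [ 0.001  0.172 -0.985]
 [-1.     0.002 -0.001]] [-1.33764685 -0.04786924 -0.42622137]
```

View pics/p20.png

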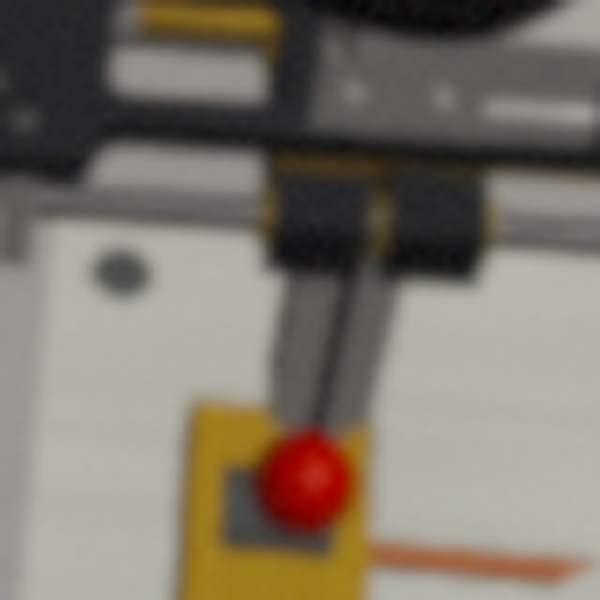

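>>> play_rows:
  motion: [0,0,0,0,0.003,0,1,0,0,0,0,0.002,0,1]

```text
clock: 22.15
eef_pos: [598.0, 64.3, 82.3]
eef_rot: [2.4, 1.57, 1.002]
wrist_force: [-9.1, -1.4, 2.8]
finger_gap: 0.1
```

>>> play_rows:
  motion: [0,0,0,0,0.002,0,1,0,0,0,0,0.002,0,1]

```text
clock: 22.35
eef_pos: [598.5, 64.4, 82.0]
eef_rot: [-1.703, 1.562, -3.101]
wrist_force: [-20.6, -4.1, 12.0]
finger_gap: 0.5
```

>>> play_rows:
  motion: [0,0,0,0,0.002,0,1,0,0,0,0,0.0015,0,1]

```text
clock: 22.55
eef_pos: [598.0, 64.3, 82.2]
eef_rot: [-1.646, 1.551, -3.044]
wrist_force: [-14.7, -2.6, 7.3]
finger_gap: 0.4
```

The lever is on its stop: force rose to about 15–20 N and the arm stopped moving. I'll back away, lift clear and check.

>>> play_rows:
  motion: [0,0,0,0,-0.005,0,1,0,0,0,0,-0.012,0,1,0,0,0,-0.002,-0.015,0,1,0,0,0,-0.01,-0.01,0,1,0,0,0,-0.025,-0.005,0,1,0,0,0,-0.03,-0.01,0,1,0,0,0,-0.03,-0.02,0,1,0,0,0,-0.03,-0.03,0,1,0,0,0,-0.01,-0.03,0,1,0,0,0,0,-0.03,0,1,0,0,0,0,0,0,1,0,0,0,0,0,0,1]

```text
clock: 23.75
eef_pos: [431.2, 35.1, 229.8]
eef_rot: [-1.617, 1.562, -3.015]
wrist_force: [-1.2, 0.0, -0.0]
finger_gap: 0.7
```

Run:
```python
from h import *
s=read_state(); print(s['clock'],s['eef_pos'],s['wrist_force'])
a,_=camera('scene');b,_=camera('top')
cv2.imwrite('pics/f1.png',np.hstack([cv2.resize(a[190:310,350:510],(533,400),interpolation=2)]))
cv2.imwrite('pics/f2.png',b); cv2.imwrite('pics/f3.png',a)
for c,i in(("scene",a),("top",b)):
    m=cv2.inRange(cv2.cvtColor(i,cv2.COLOR_BGR2HSV),(0,150,60),(5,255,255)); m[:100]=0
    n,l,st,ce=cv2.connectedComponentsWithStats(m); print(c,[(st[k].tolist(),ce[k].round(2).tolist()) for k in range(1,n) if st[k,4]>20])
    for n in("valve_tip","stem_grip","work_center","clamp_center","blank_grip"): print(n,[(round(r["conf"],2),w(c,r["at"]).round().tolist()) for r in place_of(c,n)][:3])
for t in (30,34,38): print(t,w2px('scene',[580.5+.989*t,59.7+.146*t,34+np.sqrt(6400-t*t)]),w2px('top',[580.5+.989*t,59.7+.146*t,34+np.sqrt(6400-t*t)]))
```

```text
23.75 [431.15213632  35.1485332  229.7679975 ] [-1.1960251   0.00782016 -0.00571864]
scene [([379, 257, 12, 11, 104], [384.47, 261.88])]
valve_tip [(0.72, [620.0, 62.0, 103.0]), (0.18, [542.0, 218.0, 90.0])]
stem_grip [(0.75, [539.0, 215.0, 153.0])]
work_center [(0.94, [780.0, -9.0, 30.0]), (0.71, [622.0, 162.0, 32.0]), (0.58, [789.0, 234.0, 34.0])]
clamp_center [(0.72, [737.0, -264.0, 16.0]), (0.19, [538.0, 220.0, 151.0])]
blank_grip [(0.69, [552.0, -304.0, 113.0])]
top [([233, 235, 10, 11, 68], [237.25, 239.51])]
valve_tip [(0.52, [620.0, 63.0, 102.0]), (0.51, [620.0, 160.0, 30.0]), (0.33, [537.0, -348.0, 0.0])]
stem_grip []
work_center [(0.93, [777.0, -12.0, 21.0]), (0.78, [618.0, 161.0, 34.0]), (0.78, [789.0, 236.0, 34.0])]
clamp_center [(0.62, [735.0, -267.0, 16.0])]
blank_grip [(0.42, [550.0, -306.0, 114.0])]
30 (np.float64(385.02148317305284), np.float64(255.76124576956343)) (np.float64(238.70316485922683), np.float64(243.84520329633023))
34 (np.float64(384.83152408683367), np.float64(258.1332897905379)) (np.float64(238.52044463891383), np.float64(241.98958247290395))
38 (np.float64(384.62404751725063), np.float64(260.58651798010555)) (np.float64(238.35431981124438), np.float64(240.15646344829673))
```

View pics/f1.png

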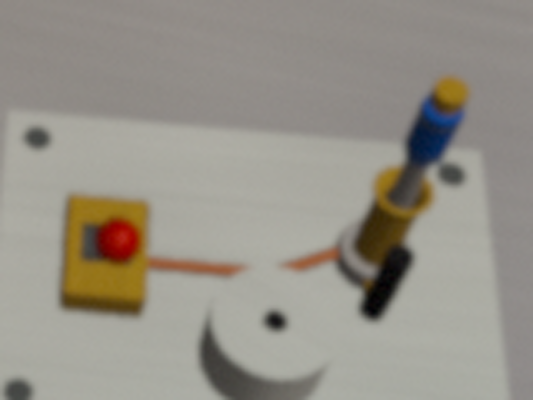

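View pics/f3.png

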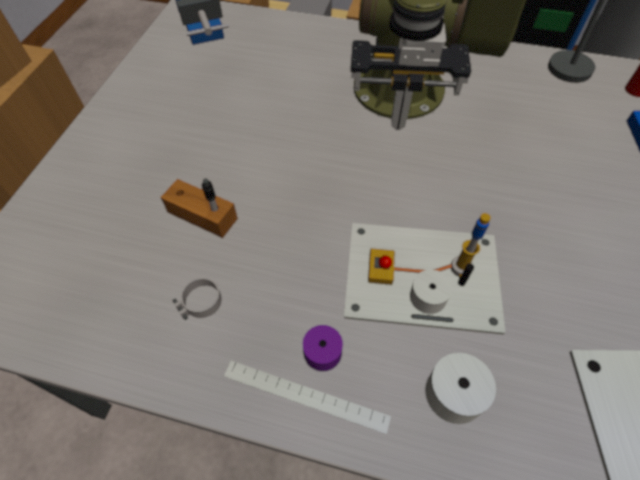

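The knob is at its open stop: scene (384,262) and top (237,240), matching the predicted 38 mm offset. The tell-tale is flush, the stem is upright in the port, and everything else is where it started.

```bash
python3 -c "
from cell import *
print(sign_off())"
```

```text
the job is handed in; nothing more can be done
None
```

The blue-collared stem is home in the brass port, and the red-knobbed purge lever is over on its other side. I handed the job in at about 24 s of the 58 s allowed; no verdict comes back.

- **Stem:** I pushed it in at 8–10 mm/s and past the seal. On the last push the arm stopped moving at about 14.5 N, and the green pin no longer showed in either picture. The largest push I read was about 14.5 N, but I only read force at the end of each short move, so a brief peak could have gone unseen. After I let go, the pin stayed flush and the stem stayed upright.
- **Lever:** I pushed it only after releasing the stem. It went over until it met its stop, at about 20 N for a moment. The knob's final place agrees with fully open in both cameras, and the arm has backed well clear.
- **Other parts:** The black-collared stem, the round workpiece on the plate and the band clamp read where they started, within the networks' error of about 4 mm.

**What disagreed:**
- The fingertips showed 10–25 mm higher in the pictures than the TCP reading, so I regripped the collar 10 mm lower before lifting.
- The hanging stem was tilted about 0.03 rad, with its foot about 5 mm off the port axis. I corrected both by camera before going in.
- The top camera's network did not find the stem in the last picture; the scene camera's did.

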